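# Hold a coffee grinder's bayonet lid at its pulse mark

### The arm

A 6-joint arm with a two-finger parallel gripper is mounted at the origin on the work surface. World frame = base frame: x ahead of the robot, y to its left, z up, the work surface at z = 0. Lengths are in m, angles in rad, forces in N, time in s.
With the tool pointing down it reaches from about 0.35 to 0.975 m from the base axis. Payload 17.4 kg.
Tool frame: the origin (TCP) lies at the very end of the fingers, on their centre line; the grasp point (between the pads) lies arm.grasp_offset behind it (arm.grasp_offset is the distance from the TCP to the grasp point, in m); z points along the fingers, y is the line along which they close (so a half turn about z gives the same grasp; the last joint's range is limited). The gripper opens to 85 mm and grips with 20 to 120 N. Pads are 22 mm wide; open, the fingers measure 114 mm over their backs; the gripper's body (76 mm by 85 mm) begins 54 mm behind the grasp point. The pads swing forward as they close: fully open they stand 13 mm farther back than shut.
Start: joints at [1.075, 0.116, 1.442, -0, 1.584, -0.038], TCP at [0.298, 0.605, 0.231] pointing down, gripper open.
Joint ranges: [-2.83, 2.83], [-0.83, 2.19], [0.07, 2.5], [-1.14, 4.28], [0.01, 3], [-2.97, 2.97]. Speed limits (rad/s): [1.89, 1.89, 2.22, 3.14, 3.14, 3.14].

### API

Orientations are given as [roll, pitch, yaw] about the fixed x, y, z axes, in that order (R = Rz(yaw) Ry(pitch) Rx(roll)).
In Python, from plant import monitor, vision, hand_in, arm gives the robot as it stands.
- The arm moves only by the tool servo_tool, never from a script. Its argument "motion" is a list of rows, each a list of 2 entries, a list of its own where there are three numbers: the shift along the tool's x, y, z each as a share of 500 mm, from -1 to 1, then the turn, a rotation vector about the tool's x, y, z each as a share of 360 degrees, from -1 to 1. In form: [[[tx, ty, tz], [wx, wy, wz]], ...]. A call has exactly 10 rows; each row is the pose to reach, as a shift and turn from the pose commanded when the call began, along the tool's axes at that moment, turning the shorter way round; what a row does not reach only later rows make up. A row lasts 1/12 s, in which the tool goes at most 41.7 mm and 7.16 degrees, less where a joint would pass 70% of its speed; a pose out of reach is approached as far as the arm can. A call with a number of a shift or a turn outside -1 to 1 is refused whole. A call with a gripper value outside its range is refused whole. "fingers" is the closure, from -1 (fully open) to 1 (shut), set as the call begins (left out, the last holds). The fingers move at their own pace and stop on an object; "newtons" is the grip in N (left out, the last holds). Time passes only in rows, so rows that repeat a pose let the fingers close, or fill a call up. It gives the time, the measured TCP pose, the force, the opening and the grip force at its end, in the units of the state.
- monitor.observe(): the state, without advancing time (a new reading comes with each control period).
- vision.snapshot(name): name is "scene" or "top" or "wrist"; returns a dict with "img" (420x560x3 uint8, blue, green, red), "camera_matrix" (3x3 intrinsics, pixels), "xyz" and "rotation" of the camera in the world. Camera axes: x right, y up, looking along -z (the intrinsics and any distortion apply to the point x, -y, -z); pixel columns grow to the right and rows downward; lengths in m; the calibration is good to about 2 mm. A picture is of the moment at which its call begins. There is no depth.
- hand_in(): hands the job in; it is judged then, once.
The state is a dict: "clock": time; "joint_pos": joint angles; "joint_velocities": joint speeds; "tau": joint torques, N m; "position": TCP position; "tcp_rot": TCP orientation; "wrist_force": force on the tool from outside, world axes, zero at the start; "torque": the same for the moment, N m; "opening": finger opening in m; "finger_force": force on a finger pad.
Only numpy, scipy, OpenCV 4.12 (cv2) and the standard library are available. Lean on these libraries where they do the work, as an engineer would, in place of code of your own. Each camera call takes 0.05 s, during which the arm holds its last target. There are 200 camera calls.

### The job

Put the lid on the coffee grinder and give the empty grinder a pulse: lower the lid squarely so that its two lugs drop right down through the collar's notches, then turn it clockwise (seen from above) against the spring to the pulse mark, half of the way round to the end, well before the lock clicks, and hold it there. The program finishes while still gripping the lid and holding it at the pulse mark; the lid must never click into its lock, and the other things on the counter stay where they are.

Things in the scene. Friction and masses are not known exactly. Their poses are not given: they have to be found in the camera images.
- lid: The grinder's loose lid (0.10 to 0.17 kg), standing upright on the counter: a clear round cap with a black band at its foot, 80 mm in diameter, 48 mm high to its flat top, with a black grip bar across the top. Hollow below: inner diameter 72 mm, 44 mm deep. Half a turn about z makes no difference to it. Origin: centre of the underside; z up the axis, x along the grip bar and through both lugs.
- grip_bar (a point): Middle of the lid's grip bar, 62 mm above the lid's underside. The bar is 58 mm long (lid x), 22 mm thick (lid y); its flat upright sides run from 48 to 76 mm above the underside. Axes as lid.
- lug (a point): Outer end of the lug at lid +x; an equal lug is at -x. The two bayonet lugs stick out at the lid's foot below the ends of the grip bar: each 10 mm wide, 6 mm high from the underside up, reaching 46 mm from the axis. Above each, a thin black upright pointer rib runs up the side of the cap.
- grinder: Base of the cordless coffee grinder, 107 mm in diameter, held on the counter by suction feet (it does not move), anywhere and at any angle: brushed steel housing, black bayonet collar on top. The collar is 112 mm high; its 5 mm thick flange (inner diameter 85 mm) overhangs the track below it, with 9 mm free height. Origin: centre of the underside, on the counter; z up, x through both notches.
- seat (a point): On the grinder's axis at the track floor, 98 mm above the counter: where the origin of the lid lies when fully lowered, lid x along grinder x (either way round). From there the lid turns only clockwise seen from above (towards negative yaw), its lugs going under the flange. Axes as grinder.
- neck (a point): On the grinder's axis at the rim of the steel bowl neck, 122 mm above the counter. The neck stands inside the track, 68 mm in outer diameter, narrowed to 64 at the rim, and guides the lid, which goes over it with about 2 mm play all round.
- notch (a point): Top of the collar at the notch on grinder +x, 48 mm from the axis; an equal notch is at -x. A notch is a gap in the flange, 16 mm wide, through which a lug drops with about 3 mm play on each side. A short white raised mark stands at its outer edge.
- pulse_mark (a point): The pulse mark: the first white raised mark on top of the collar, 35 degrees clockwise from the notch, 48 mm from the axis (another half a turn round). The lid's pointer rib stands over it when the lid has turned half of its way.
- end_mark (a point): The second white raised mark, 70 degrees clockwise from the notch, 48 mm from the axis (another half a turn round): the end of the turn. The lugs begin to push a sprung lock pawl aside at about 47 degrees and click past it at about 63; after that the lid stays locked.
- switch_ring (a joint): Turn of the spring-loaded switch ring in the track, rad, 0 at rest, growing clockwise to 1.14. The lugs meet it when the lid has turned 0.08 rad from mid notch; from there it reads the lid's clockwise angle less 0.08 (pulse mark 0.53, lock click 1.02). It pushes back with 0.08 N m plus 0.10 N m per rad: a lid let go before the lock springs back.
- bowl: Bystander: orange ceramic bowl, 130 mm across, 55 mm high. Origin: centre of the underside.
- box: Bystander: sky blue lidded plastic box, 118 by 174 mm, 68 mm high. Origin: centre of the underside.
- spoon_rest: Bystander: wooden spoon rest, a 96 mm round dish with a flat handle to its -x, 200 mm long in all, 14 mm high. Origin: centre of the dish's underside.
- tongs: Bystander: spring-loaded steel tongs lying on the counter, 240 mm long (along their x), 62 mm wide, 26 mm high. Origin: on the counter under their middle.
There are look-alikes about, which are no part of the job. What is shaped like the lid but orange or pink is not meant.

How it is judged:
By the outcome, as a careful person would: the job done as asked, in the order asked, and still so for the second after the job is handed in, while the arm keeps its last pose, push and grip.
It also fails if it takes over 45 s, if anything falls off the work surface, if the arm or the gripper's body presses on something with over 40 N, if the wrist force passes 120 N, or if a joint passes its speed limit or range.

## Working session

There is one attempt and no reset: what is moved stays moved. The work goes in short steps, Python scripts to look and compute and a tool call to move; the robot and the scene stay as the last step left them, time stands still between calls to the robot, and variables do not carry over. Pictures are saved under pics/ and viewed, at most 10 in all, crops included, and the job is handed in when it is done.

Besides the shell and the picture viewer there is one more tool, called after "Emit:" as name([rows], argument=value, ...), one row to a line, values as JSON. servo_tool: Moves the arm, as the interface text tells. Its arguments: {"type":"object","properties":{"motion":{"type":"array"},"fingers":{"type":"number"},"newtons":{"type":"number"}},"required":["motion"]}

```bash
ls; mkdir -p pics
python3 - <<'E'
from plant import monitor, vision, arm
import cv2,numpy as np
s=monitor.observe(); print(s['clock'],s['position'],s['tcp_rot'],s['opening'],arm.grasp_offset)
for n in('scene','top'):
    d=vision.snapshot(n); cv2.imwrite(f'pics/{n}0.png',d['img']); print(n,d['camera_matrix'],d['xyz'],d['rotation'],[k for k in d])
E
```

```text
pics
0.0 [0.29825526 0.60533705 0.23055069] [-3.14045084e+00 -2.83323203e-05  2.68379310e+00] 0.08542417887841447 0.0187
scene [[435.01430864   0.         276.94135115]
 [  0.         435.01430864 210.1498631 ]
 [  0.           0.           1.        ]] [ 1.39933368 -0.11250407  0.76414578] [0.89505388 0.0109347  1.4254554 ] ['img', 'camera_matrix', 'xyz', 'rotation']
top [[388.44583507   0.         278.07338901]
 [  0.         388.44583507 212.50768283]
 [  0.           0.           1.        ]] [0.50367454 0.00653116 1.254324  ] [ 0.04623451 -0.01189456 -1.56548707] ['img', 'camera_matrix', 'xyz', 'rotation']
```

View pics/top0.png

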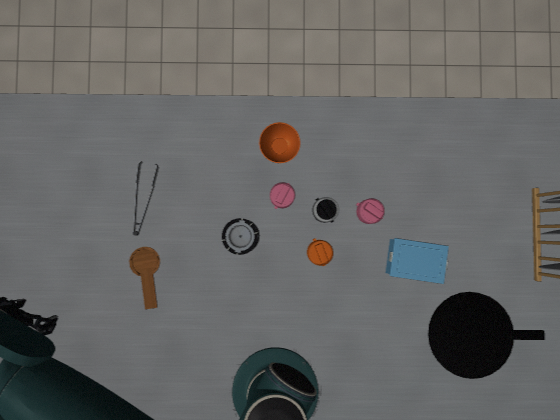

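View pics/scene0.png

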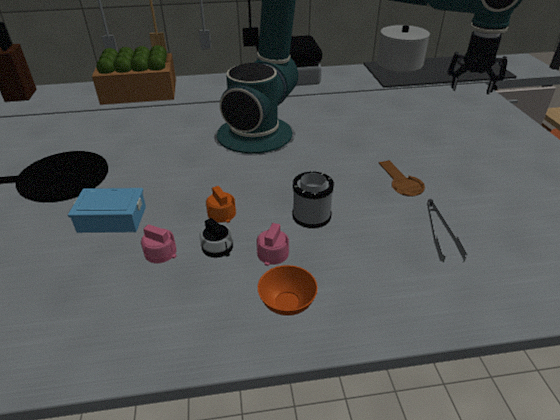

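The top view shows lid-shaped things at (283,195) pink, (371,211) pink, (320,252) orange and (325,210) clear/black. The last fits: clear cap, black bar and band. The grinder is at (240,237). I'll confirm in an enlarged crop and localise both.

```bash
cat > h.py <<'E'
import numpy as np,cv2
from scipy.spatial.transform import Rotation as R
from plant import monitor,vision,arm
def ray(d,u,v):
    K=d['camera_matrix']; p=np.linalg.inv(K)@[u,v,1]; p=np.array([p[0],-p[1],-p[2]])
    return R.from_euler('xyz',d['rotation']).as_matrix()@p
def at(d,u,v,z):
    r=ray(d,u,v); c=np.array(d['xyz']); return c+r*(z-c[2])/r[2]
def proj(d,P):
    p=R.from_euler('xyz',d['rotation']).as_matrix().T@(np.array(P,float)-d['xyz']).T if np.ndim(P)==1 else (np.array(P)-d['xyz'])@R.from_euler('xyz',d['rotation']).as_matrix()
    p=np.atleast_2d(p); q=np.c_[p[:,0],-p[:,1],-p[:,2]]@np.array(d['camera_matrix']).T
    return q[:,:2]/q[:,2:]
def tool():
    s=monitor.observe(); return np.array(s['position']),R.from_euler('xyz',s['tcp_rot'])
def wrapd(a,p=180): return (a+p/2)%p-p/2
E
python3 - <<'E'
from h import *
d=vision.snapshot('top')
I=d['img']
a=cv2.resize(I[180:240,295:355],None,fx=9,fy=9,interpolation=cv2.INTER_CUBIC)[:,:400*1]
a=cv2.resize(I[188:233,303:348],(400,400),interpolation=cv2.INTER_CUBIC)
b=cv2.resize(I[214:259,218:263],(400,400),interpolation=cv2.INTER_CUBIC)
cv2.imwrite('pics/crop1.png',np.hstack([a,b]))
print(at(d,325,210,.06),at(d,240.5,237,.112))
E
```

```text
[ 0.56759994 -0.15204606  0.06      ] [0.48406488 0.10301998 0.112     ]
```

View pics/crop1.png

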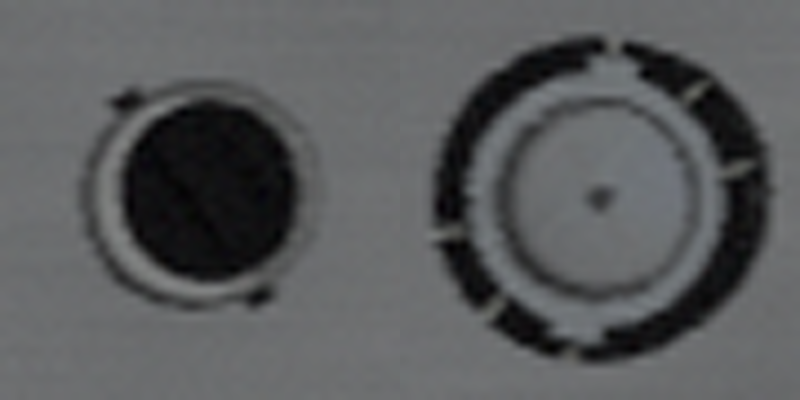

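The crop confirms the lid (clear cap, black bar, lugs at crop (125,100)/(260,297)) and the grinder notches at crop (613,47)/(573,355), with pulse marks clockwise from them.

```bash
cat >> h.py <<'E'
def cmd(pos,rot):
    p,r=tool()
    sh=r.inv().apply(np.array(pos)-p)/.5; w=(r.inv()*rot).as_rotvec()/(2*np.pi)
    return sh.round(4),w.round(5)
def down(bar,r0=None):  # tool z down, tool y perpendicular to bar yaw (deg); nearest half turn
    p,r=tool(); best=None
    for k in(0,180):
        q=R.from_euler('xyz',[180,0,bar+k],degrees=True)  # tool x along bar, y across
        m=(r.inv()*q).magnitude()
        if best is None or m<best[0]: best=(m,q)
    return best[1]
E
python3 - <<'E'
from h import *
d=vision.snapshot('top')
f=lambda x,o:o+(x+.5)/8.889-.5
P=lambda x,y,ou,ov,z:at(d,f(x,ou),f(y,ov),z)
a=P(125,100,303,188,.006);b=P(260,297,303,188,.006)
def rep(a,b):print(((a+b)/2).round(4),np.degrees(np.arctan2(*(a-b)[1::-1])).round(1),np.linalg.norm(a-b))
rep(a,b)
n1=P(213,47,218,214,.112);n2=P(173,355,218,214,.112);rep(n1,n2)
rep(P(300,90,218,214,.112),P(92,312,218,214,.112)) 
rep(P(340,168,218,214,.112),P(47,233,218,214,.112)) 
c=((n1+n2)/2)
q=down(0); g=[c[0]-.05,c[1],.36]
print(tool()[1].as_matrix().round(2),cmd(g,tool()[1]))
E
```

```text
[ 0.5709 -0.1566  0.006 ] 34.5 0.0864633887520072
[0.4866 0.1066 0.112 ] -6.8 0.10221962980560312
[0.4866 0.1056 0.112 ] -42.7 0.09997638485582973
[0.4867 0.1064 0.112 ] -77.2 0.09879453036100627
[[-0.9   0.44 -0.  ]
 [ 0.44  0.9  -0.  ]
 [ 0.   -0.   -1.  ]] (array([-0.689 , -0.7728, -0.2578]), array([0., 0., 0.]))
```

Emit:
servo_tool([
  [[-0.689,-0.7728,-0.2578],[0,0,0.331]],
  [[-0.689,-0.7728,-0.2578],[0,0,0.331]],
  [[-0.689,-0.7728,-0.2578],[0,0,0.331]],
  [[-0.689,-0.7728,-0.2578],[0,0,0.331]],
  [[-0.689,-0.7728,-0.2578],[0,0,0.331]],
  [[-0.689,-0.7728,-0.2578],[0,0,0.331]],
  [[-0.689,-0.7728,-0.2578],[0,0,0.331]],
  [[-0.689,-0.7728,-0.2578],[0,0,0.331]],
  [[-0.689,-0.7728,-0.2578],[0,0,0.331]],
  [[-0.689,-0.7728,-0.2578],[0,0,0.331]],
], fingers=-1, newtons=40)

```text
clock: 1.03
position: [0.4061, 0.214, 0.3326]
tcp_rot: [3.141, -0.0, 1.428]
wrist_force: [0.3, 0.3, -0.2]
opening: 0.0853
finger_force: 0.0
```

Run:
```python
from h import *
print(tool()[0],tool()[1].as_euler('xyz',degrees=True),cmd([.437,.106,.36],down(34.5)))
d=vision.snapshot('wrist');cv2.imwrite('pics/w0.png',d['img']);print(d['xyz'],d['rotation'],proj(d,[.4866,.1062,.112]),proj(d,[.571,-.157,.06]))
```

```text
[0.40611874 0.21401707 0.33256018] [ 1.79974592e+02 -1.62252843e-02  8.18229333e+01] (array([-0.205 ,  0.0919, -0.0549]), array([ 5.0000e-05, -7.0000e-05,  1.3145e-01]))
[0.41818503 0.29475726 0.47457253] [-0.32705314 -0.00065734 -0.1429482 ] [[364.87425998 251.68638664]] [[425.71094213 387.47395331]]
```

View pics/w0.png

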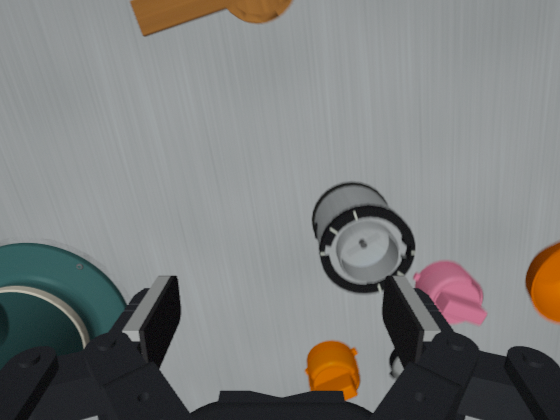

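The wrist view shows the grinder collar at (367,250), the clear/black lid partly hidden by the finger at (397,365), and the orange look-alike at (333,368). I'll move closer over the grinder for accurate notch measurements.

Run:
```python
from h import *
print(cmd([.495,.112,.25],down(34.5)))
```

```text
(array([-0.1642,  0.2015,  0.1707]), array([ 0.00057, -0.00018,  0.12922]))
```

Emit:
servo_tool([
  [[-0.0411,0.0504,0.0427],[0.0001,0,0.02]],
  [[-0.0821,0.1008,0.0854],[0.0003,-0.0001,0.04]],
  [[-0.1232,0.1511,0.128],[0.0005,-0.0001,0.06]],
  [[-0.16,0.195,0.165],[0.0005,-0.0002,0.08]],
  [[-0.1642,0.2015,0.1707],[0.0006,-0.0002,0.1]],
  [[-0.1642,0.2015,0.1707],[0.0006,-0.0002,0.12]],
  [[-0.1642,0.2015,0.1707],[0.0006,-0.0002,0.1292]],
  [[-0.1642,0.2015,0.1707],[0.0006,-0.0002,0.1292]],
  [[-0.1642,0.2015,0.1707],[0.0006,-0.0002,0.1292]],
  [[-0.1642,0.2015,0.1707],[0.0006,-0.0002,0.1292]],
])

```text
clock: 1.92
position: [0.4949, 0.1209, 0.2467]
tcp_rot: [-3.139, 0.002, 0.625]
wrist_force: [-0.5, 0.3, -1.0]
opening: 0.0858
finger_force: 0.0
```

Run:
```python
from h import *
print(tool()[0],tool()[1].as_euler('xyz',degrees=True))
d=vision.snapshot('wrist');cv2.imwrite('pics/w1.png',d['img']);print(d['xyz'],d['rotation'])
c=np.array([.4866,.1062,.112])
print(proj(d,c))
for a in(0,-35,-70,180,145,110):
    t=np.radians(-7.2+a);print(a,proj(d,c+.048*np.array([np.cos(t),np.sin(t),0])).round(1))
import pickle;pickle.dump(d,open('w1.pkl','wb'))
```

```text
[0.49485479 0.12089902 0.24669867] [-1.79839156e+02  1.39734287e-01  3.58030164e+01]
[0.56275947 0.1681218  0.38848711] [-0.32937409  0.00217138 -0.94610612]
[[288.6687155  210.35631576]]
0 [[330.3 168.6]]
-35 [[346.3 198.9]]
-70 [[341.  231.4]]
180 [[250.2 249. ]]
145 [[232.3 221.6]]
110 [[234.1 188.4]]
```

View pics/w1.png

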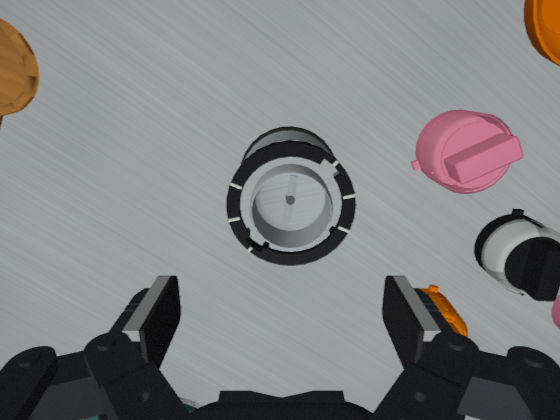

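Marks lie at (336,165) and (250,249) for the notches, (350,197)/(234,218) for pulse and (343,230)/(236,184) for end. The lid is partly visible at (515,250).

Run:
```python
from h import *
import pickle
from scipy.optimize import least_squares
d=pickle.load(open('w1.pkl','rb'));g=cv2.cvtColor(d['img'],cv2.COLOR_BGR2GRAY).astype(float)
ang=[0,-35,-70,180,145,110];px=[(336,165),(350,197),(343,230),(250,249),(234,218),(236,184)]
m=[]
for u,v in px:
    w=g[v-5:v+6,u-7:u+8];k=np.clip(w-150,0,None);Y,X=np.mgrid[v-5:v+6,u-7:u+8];m.append((np.sum(k*X)/k.sum(),np.sum(k*Y)/k.sum()))
print(np.round(m,1),[int(g[v-5:v+6,u-7:u+8].max()) for u,v in px])
P=np.array([at(d,*q,.113)[:2] for q in m])
def f(x):
    t=np.radians(x[2]+np.array(ang));return (np.c_[x[0]+x[3]*np.cos(t),x[1]+x[3]*np.sin(t)]-P).ravel()
for loss in('linear','soft_l1'):
    s=least_squares(f,[.4866,.1062,-7.2,.048],x_scale=[.01,.01,1,.01],loss=loss,f_scale=.001);print(s.x,s.fun.round(4))
# vantage for lid: TCP so that lid seen like this
p,_=tool();print(cmd(np.array([.571,-.157,0])+[-.0,0.0,.25],down(34.5)))
```

```text
[[334.6 164.7]
 [350.2 196.3]
 [344.5 230. ]
 [247.6 250.5]
 [233.  219.3]
 [235.2 185.4]] [191, 192, 193, 195, 193, 192]
[ 0.48901831  0.10622941 -7.5146493   0.04976747] [-0.0004  0.0001 -0.0002 -0.0005 -0.0004 -0.0006  0.0027 -0.0007 -0.0012
  0.0007 -0.0006  0.001 ]
[ 0.48944785  0.10622799 -7.56454412  0.04935154] [-0.0004  0.0001 -0.0001 -0.0003 -0.0001 -0.0002  0.0036 -0.0007 -0.0004
  0.0005 -0.0001  0.0006]
(array([-0.2014,  0.54  , -0.0076]), array([-0.00044,  0.00039,  0.00355]))
```

Emit:
servo_tool([
  [[-0.02,0.06,-0.001],[-0.0004,0.0004,0.0036]],
  [[-0.045,0.13,-0.002],[-0.0004,0.0004,0.0036]],
  [[-0.075,0.2,-0.003],[-0.0004,0.0004,0.0036]],
  [[-0.105,0.28,-0.004],[-0.0004,0.0004,0.0036]],
  [[-0.135,0.36,-0.005],[-0.0004,0.0004,0.0036]],
  [[-0.16,0.43,-0.006],[-0.0004,0.0004,0.0036]],
  [[-0.185,0.5,-0.0076],[-0.0004,0.0004,0.0036]],
  [[-0.198,0.53,-0.0076],[-0.0004,0.0004,0.0036]],
  [[-0.2014,0.54,-0.0076],[-0.0004,0.0004,0.0036]],
  [[-0.2014,0.54,-0.0076],[-0.0004,0.0004,0.0036]],
])

```text
clock: 2.8
position: [0.5705, -0.158, 0.2496]
tcp_rot: [-3.141, 0.0, 0.599]
wrist_force: [0.5, 0.2, 1.0]
opening: 0.0851
finger_force: 0.0
```

Run:
```python
from h import *
print(tool()[0],tool()[1].as_euler('xyz',degrees=True))
d=vision.snapshot('wrist');cv2.imwrite('pics/w2.png',d['img'])
c=np.array([.571,-.157,0]);t=np.radians(34.5);x=np.array([np.cos(t),np.sin(t),0]);y=np.array([-x[1],x[0],0])
for a,b,z in((.029,.011,.076),(.029,-.011,.076),(-.029,-.011,.076),(-.029,.011,.076),(.046,0,.006),(-.046,0,.006)):print(proj(d,c+a*x+b*y+[0,0,z]).round(1))
import pickle;pickle.dump(d,open('w2.pkl','wb'))
u,v=proj(d,c+[0,0,.05])[0].astype(int);u0=max(0,u-100);v0=max(0,v-75);print(u0,v0)
cv2.imwrite('pics/w2c.png',cv2.resize(d['img'][v0:v0+150,u0:u0+200],None,fx=4,fy=4,interpolation=cv2.INTER_CUBIC))
```

```text
[ 0.57045754 -0.15795481  0.24959204] [-1.79950247e+02  2.34303824e-02  3.43208422e+01]
[[266.8 148.1]]
[[291.6 148. ]]
[[291.2 209.7]]
[[267.8 209.7]]
[[279.5 121. ]]
[[279.8 203.5]]
179 98
```

View pics/w2c.png

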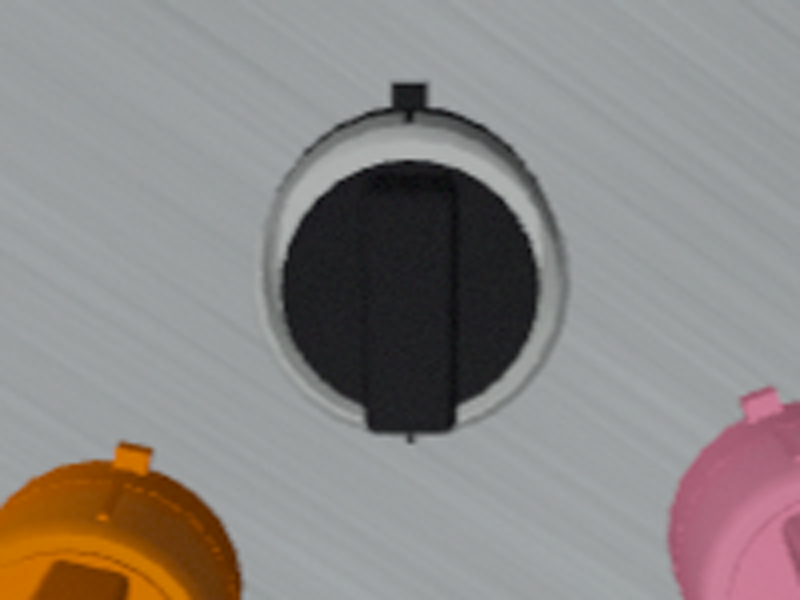

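The lid is upright in view: lug tip at crop (410,83), bar top edges at x 366/455, near end y 432, far end about y 183. Fitting the pose from these.

Run:
```python
from h import *
import pickle
from scipy.optimize import least_squares
d=pickle.load(open('w2.pkl','rb'))
L=np.array([(.046,0,.006),(-.029,.011,.075),(-.029,-.011,.075),(.029,.011,.076),(.029,-.011,.076),(.046,.005,.006),(.046,-.005,.006)])
O=np.array([(410,84),(367,432),(456,430),(367,185),(455,185),(392,84),(428,84)])/4+[179,98]-.375
def f(q):
    r=R.from_euler('z',q[2],degrees=True);return (proj(d,r.apply(L)+[q[0],q[1],0])-O).ravel()
s=least_squares(f,[.571,-.157,34.5],x_scale=[.01,.01,1]);print(s.x,s.fun.round(1))
x,y,a=s.x
q=down(a)
print(cmd([x,y,.12],q)); print(cmd([x,y,.062-arm.grasp_offset],q))
```

```text
[ 0.57475095 -0.15671509 34.57895619] [ 0.  -0.8 -0.5  0.5  0.6  0.9 -1.5  0.5  1.3  0.4 -0.2 -0.8  0.3 -0.8]
(array([0.0075, 0.0049, 0.2595]), array([-1.4e-04,  2.0e-05, -5.9e-04]))
(array([0.0075, 0.005 , 0.4129]), array([-1.4e-04,  2.0e-05, -5.9e-04]))
```

Emit:
servo_tool([
  [[0.0075,0.005,0.05],[0,0,-0.0006]],
  [[0.0075,0.005,0.11],[0,0,-0.0006]],
  [[0.0075,0.005,0.17],[0,0,-0.0006]],
  [[0.0075,0.005,0.23],[0,0,-0.0006]],
  [[0.0075,0.005,0.28],[0,0,-0.0006]],
  [[0.0075,0.005,0.32],[0,0,-0.0006]],
  [[0.0075,0.005,0.35],[0,0,-0.0006]],
  [[0.0075,0.005,0.375],[0,0,-0.0006]],
  [[0.0075,0.005,0.39],[0,0,-0.0006]],
  [[0.0075,0.005,0.397],[0,0,-0.0006]],
])

```text
clock: 3.68
position: [0.5747, -0.1563, 0.0508]
tcp_rot: [-3.141, 0.0, 0.604]
wrist_force: [-0.2, -0.1, -0.1]
opening: 0.0854
finger_force: 0.0
```

Emit:
servo_tool([
  [[0,0,0],[0,0,0]],
  [[0,0,0],[0,0,0]],
  [[0,0,0],[0,0,0]],
  [[0,0,0],[0,0,0]],
  [[0,0,0],[0,0,0]],
  [[0,0,0],[0,0,0]],
  [[0,0,0],[0,0,0]],
  [[0,0,0],[0,0,0]],
  [[0,0,0],[0,0,0]],
  [[0,0,0],[0,0,0]],
], fingers=1, newtons=50)

```text
clock: 4.52
position: [0.5752, -0.1574, 0.0521]
tcp_rot: [3.141, -0.0, 0.603]
wrist_force: [-0.7, -0.4, 6.2]
opening: 0.0211
finger_force: 50.1
```

Run:
```python
from h import *
s=monitor.observe();print(tool()[0],tool()[1].as_euler('xyz',degrees=True),s['wrist_force'],s['torque'],s['opening'],s['finger_force'],s['joint_pos'])
```

```text
[ 0.57520028 -0.15740097  0.05209999] [ 1.79972782e+02 -2.76640878e-02  3.45539675e+01] [-0.72822234 -0.37817459  6.1848017 ] [ 0.04007373  0.0969025  -0.02238153] 0.021112856873530414 50.08751571178436 [-3.09924408e-01  5.27835574e-02  1.80710705e+00  9.56383908e-05
  1.28103093e+00  6.57764235e-01]
```

Emit:
servo_tool([
  [[0,0,-0.01],[0,0,0]],
  [[0,0,-0.03],[0,0,0]],
  [[0,0,-0.06],[0,0,0]],
  [[0,0,-0.1],[0,0,0]],
  [[0,0,-0.15],[0,0,0]],
  [[0,0,-0.2],[0,0,0]],
  [[0,0,-0.25],[0,0,0]],
  [[0,0,-0.29],[0,0,0]],
  [[0,0,-0.31],[0,0,0]],
  [[0,0,-0.32],[0,0,0]],
])

```text
clock: 5.35
position: [0.5752, -0.1574, 0.2134]
tcp_rot: [3.14, -0.001, 0.603]
wrist_force: [0.2, -0.4, -1.6]
opening: 0.0208
finger_force: 49.2
```

Run:
```python
from h import *
s=monitor.observe();print(tool()[0],tool()[1].as_euler('xyz',degrees=True),s['wrist_force'],s['torque'],s['opening'])
print(cmd([.4894,.1062,.215],R.from_euler('xyz',[180,0,-7.5],degrees=True)))
```

```text
[ 0.57518648 -0.15740298  0.21344307] [ 1.79920272e+02 -7.07690526e-02  3.45550495e+01] [ 0.20617368 -0.38258533 -1.61078652] [ 0.00254702 -0.03351018 -0.07747027] 0.020849984605441196
(array([ 0.1577, -0.5315, -0.0037]), array([ 0.00014, -0.00027,  0.11682]))
```

Emit:
servo_tool([
  [[0.008,-0.026,-0.004],[0,0,0.008]],
  [[0.024,-0.08,-0.004],[0,0,0.02]],
  [[0.043,-0.144,-0.004],[0,0,0.034]],
  [[0.063,-0.213,-0.004],[0,0,0.049]],
  [[0.084,-0.283,-0.004],[0,0,0.064]],
  [[0.105,-0.353,-0.004],[0,0,0.08]],
  [[0.126,-0.423,-0.004],[0,0,0.095]],
  [[0.143,-0.48,-0.004],[0,0,0.106]],
  [[0.154,-0.518,-0.004],[0,0,0.114]],
  [[0.1577,-0.5315,-0.0037],[0.0001,-0.0003,0.1168]],
])

```text
clock: 6.18
position: [0.4878, 0.1086, 0.2124]
tcp_rot: [-3.141, 0.004, -0.132]
wrist_force: [-0.5, 0.3, -2.0]
opening: 0.0211
finger_force: 49.3
```

Emit:
servo_tool([
  [[0,0,0],[0,0,0]],
  [[0,0,0],[0,0,0]],
  [[0,0,0],[0,0,0]],
  [[0,0,0],[0,0,0]],
  [[0,0,0],[0,0,0]],
  [[0,0,0],[0,0,0]],
  [[0,0,0],[0,0,0]],
  [[0,0,0],[0,0,0]],
  [[0,0,0],[0,0,0]],
  [[0,0,0],[0,0,0]],
])

```text
clock: 7.02
position: [0.4891, 0.1063, 0.2133]
tcp_rot: [-3.142, 0.002, -0.131]
wrist_force: [0.0, -0.6, -1.6]
opening: 0.021
finger_force: 49.3
```

Run:
```python
from h import *
s=monitor.observe();p,r=tool();print(p,r.as_euler('xyz',degrees=True),s['wrist_force'],s['torque'],s['joint_pos'])
import pickle
d=vision.snapshot('wrist');pickle.dump(d,open('w3.pkl','wb'))
I=d['img'];cv2.imwrite('pics/w3.png',cv2.resize(I[60:360,120:520],None,fx=2,fy=2,interpolation=cv2.INTER_CUBIC))
c=np.array([.4894,.1062,.113])
for a in(0,-35,-70,180,145,110):
    t=np.radians(-7.5+a);print(a,proj(d,c+.048*np.array([np.cos(t),np.sin(t),0])).round(1))
print('lug/bar',proj(d,r.apply([[.046,0,.046],[.046,.005,.046],[.029,.011,-.024],[.029,-.011,-.024]])+p).round(1))
```

```text
[0.48908922 0.10625543 0.21334553] [-1.79995266e+02  1.29743915e-01 -7.49095801e+00] [ 0.04847478 -0.57359007 -1.58145972] [ 0.01539392 -0.04262412 -0.05844457] [ 1.62530761e-01 -2.64655569e-01  1.83037486e+00  7.33745907e-04
  1.57801725e+00  1.86407357e+00]
0 [[279.5 140. ]]
-35 [[319.7 152.8]]
-70 [[343.5 185.1]]
180 [[279.7 266.6]]
145 [[243.2 256.3]]
110 [[218.2 228.3]]
lug/bar [[279.1 159.4]
 [288.5 159.4]
 [308.6 243.4]
 [248.  243.4]]
```

View pics/w3.png

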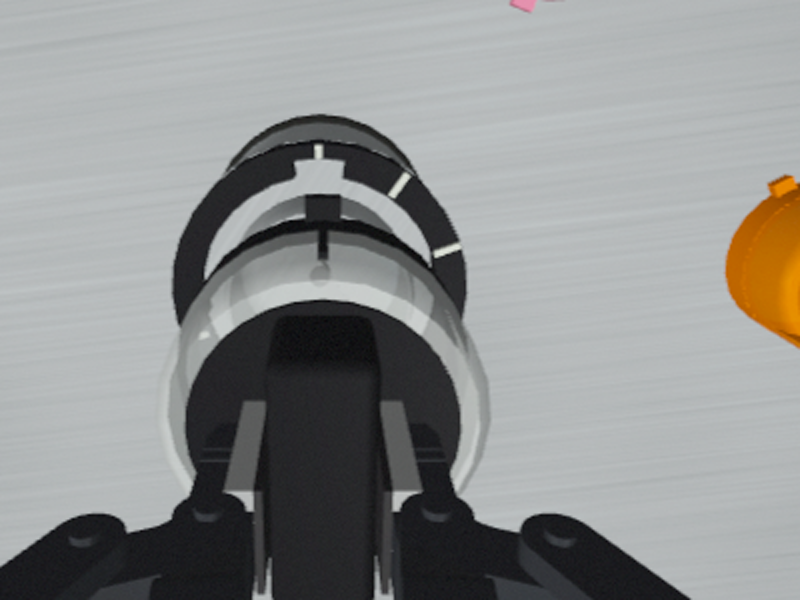

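The held lid's lug is at crop (323,194) and the notch at crop (319.5,160); pulse and end marks are at (400,184) and (447,250). The yaw matches. I'll fit the relative offset from this one image.

Run:
```python
from h import *
import pickle
from scipy.optimize import least_squares
d=pickle.load(open('w3.pkl','rb'))
px=lambda a:np.array(a)/2+[120,60]-.25
M=px([(318.5,151),(400,184.5),(447,250)])
for rad in(.048,.0495,.050):
    def f(q):
        t=np.radians(q[2]+np.array([0,-35,-70]));return (proj(d,np.c_[q[0]+rad*np.cos(t),q[1]+rad*np.sin(t),0*t+.113])-M).ravel()
    s=least_squares(f,[.489,.106,-7.5],x_scale=[.01,.01,1]);print(rad,s.x.round(4),s.fun.round(2))
# flange inner edge: circle r .0425 z .112, collar outer r .0535
O=px([(173,270),(466,270),(205,265),(432,258),(344,182)])
# lid
L=np.array([(.046,.005,.006),(.046,-.005,.006),(.029,.011,.076),(.029,-.011,.076)])
B=px([(305,194),(341,194),(267,365),(381,365)])
def g(q):
    r=R.from_euler('z',q[3],degrees=True);return (proj(d,r.apply(L)+q[:3])-B).ravel()
s=least_squares(g,[.489,.106,.161,-7.5],x_scale=[.01,.01,.01,1]);print('lid4',s.x.round(4),s.fun.round(2))
p,r=tool();h=lambda q:g([q[0],q[1],p[2]-.0521,q[2]])
s=least_squares(h,[.489,.106,-7.5],x_scale=[.01,.01,1]);print('lid3',s.x.round(4),s.fun.round(2))
print('tool y,x dirs',r.apply([0,1,0]).round(3),r.apply([1,0,0]).round(3))
```

```text
0.048 [ 0.492   0.1076 -9.9771] [ 1.06  1.19  0.03 -0.99 -1.14 -0.31]
0.0495 [  0.4911   0.1085 -10.0009] [ 0.02  0.56  0.24 -1.13 -0.27  0.58]
0.05 [  0.4907   0.1088 -10.0088] [-0.33  0.35  0.32 -1.18  0.02  0.88]
lid4 [ 0.4897  0.1049  0.1612 -7.3482] [-0.3   1.05  0.45  0.99 -1.89 -0.61  1.79 -0.78]
lid3 [ 0.4897  0.1049 -7.3483] [-0.3   1.02  0.45  0.97 -1.91 -0.59  1.81 -0.76]
tool y,x dirs [-0.13  -0.991 -0.   ] [ 0.991 -0.13  -0.002]
```

Emit:
servo_tool([
  [[0.0012,-0.0028,0.01],[0,0,0]],
  [[0.0012,-0.0028,0.022],[0,0,0]],
  [[0.0012,-0.0028,0.034],[0,0,0]],
  [[0.0012,-0.0028,0.046],[0,0,0]],
  [[0.0012,-0.0028,0.057],[0,0,0]],
  [[0.0012,-0.0028,0.067],[0,0,0]],
  [[0.0012,-0.0028,0.076],[0,0,0]],
  [[0.0012,-0.0028,0.083],[0,0,0]],
  [[0.0012,-0.0028,0.088],[0,0,0]],
  [[0.0012,-0.0028,0.09],[0,0,0]],
])

```text
clock: 7.9
position: [0.4897, 0.1076, 0.168]
tcp_rot: [-3.142, 0.003, -0.131]
wrist_force: [-0.6, 0.6, -1.5]
opening: 0.0209
finger_force: 49.3
```

Run:
```python
from h import *
s=monitor.observe();p,r=tool();print(p,r.as_euler('xyz',degrees=True),s['wrist_force'],s['torque'])
import pickle
d=vision.snapshot('wrist');pickle.dump(d,open('w4.pkl','wb'))
I=d['img'];cv2.imwrite('pics/w4.png',cv2.resize(I[90:270,160:400],None,fx=3,fy=3,interpolation=cv2.INTER_CUBIC))
```

```text
[0.48969135 0.10762498 0.16795903] [-1.79999347e+02  1.46198981e-01 -7.48696523e+00] [-0.63451107  0.6422331  -1.48849378] [ 0.0110659  -0.00181636  0.01697376]
```

View pics/w4.png

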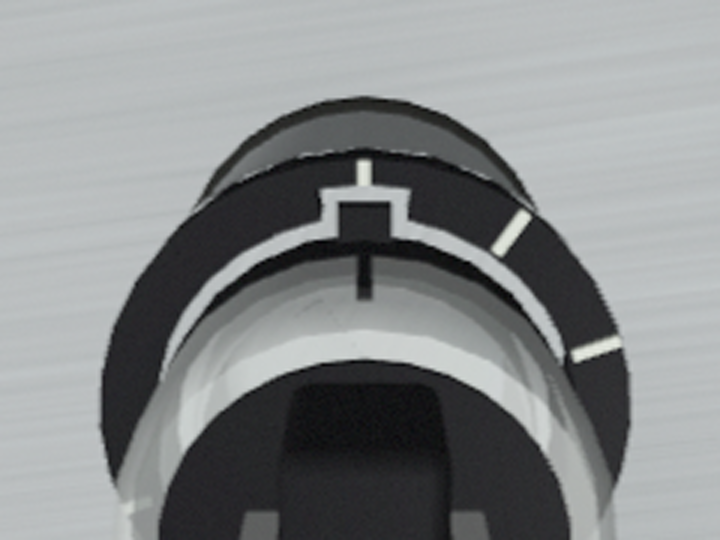

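The lug (crop 365,220) is centred in the notch (mark at 364,172). Lowering on.

Emit:
servo_tool([
  [[0,0,0.005],[0,0,0]],
  [[0,0,0.01],[0,0,0]],
  [[0,0,0.014],[0,0,0]],
  [[0,0,0.018],[0,0,0]],
  [[0,0,0.022],[0,0,0]],
  [[0,0,0.026],[0,0,0]],
  [[0,0,0.029],[0,0,0]],
  [[0,0,0.032],[0,0,0]],
  [[0,0,0.034],[0,0,0]],
  [[0,0,0.035],[0,0,0]],
])

```text
clock: 8.78
position: [0.4897, 0.1076, 0.1507]
tcp_rot: [-3.142, 0.002, -0.131]
wrist_force: [-0.1, -0.8, -0.8]
opening: 0.0208
finger_force: 49.3
```

Run:
```python
from h import *
s=monitor.observe();p,r=tool();print(p,r.as_euler('xyz',degrees=True),s['wrist_force'],s['torque'])
```

```text
[0.48971883 0.10763133 0.15068256] [-1.79995986e+02  1.33543269e-01 -7.48789542e+00] [-0.11552625 -0.75760038 -0.81595492] [ 0.02358884 -0.02503199  0.00483547]
```

Emit:
servo_tool([
  [[0,0,0.0005],[0,0,0]],
  [[0,0,0.001],[0,0,0]],
  [[0,0,0.0015],[0,0,0]],
  [[0,0,0.002],[0,0,0]],
  [[0,0,0.002],[0,0,0]],
  [[0,0,0.002],[0,0,0]],
  [[0,0,0.002],[0,0,0]],
  [[0,0,0.002],[0,0,0]],
  [[0,0,0.002],[0,0,0]],
  [[0,0,0.002],[0,0,0]],
])

```text
clock: 9.62
position: [0.4897, 0.1077, 0.1502]
tcp_rot: [-3.141, 0.002, -0.131]
wrist_force: [-3.3, -0.0, 4.8]
opening: 0.0212
finger_force: 50.2
```

Run:
```python
from h import *
s=monitor.observe();p,r=tool();print(p,r.as_euler('xyz',degrees=True),s['wrist_force'],s['torque'])
```

```text
[0.48974736 0.10767446 0.15016304] [-1.79988316e+02  1.16187350e-01 -7.48900172e+00] [-3.2556497  -0.03343603  4.79789031] [-0.08212329  0.61025947 -0.07286224]
```

Emit:
servo_tool([
  [[0,0,-0.001],[0,0,0.005]],
  [[0,0,-0.001],[0,0,0.014]],
  [[0,0,-0.001],[0,0,0.025]],
  [[0,0,-0.001],[0,0,0.037]],
  [[0,0,-0.001],[0,0,0.049]],
  [[0,0,-0.001],[0,0,0.061]],
  [[0,0,-0.001],[0,0,0.073]],
  [[0,0,-0.001],[0,0,0.084]],
  [[0,0,-0.001],[0,0,0.093]],
  [[0,0,-0.001],[0,0,0.0965]],
], fingers=1, newtons=80)

```text
clock: 10.45
position: [0.4898, 0.1075, 0.1503]
tcp_rot: [3.14, 0.002, -0.74]
wrist_force: [-2.5, -1.8, 1.9]
opening: 0.0205
finger_force: 78.5
```

Run:
```python
from h import *
s=monitor.observe();p,r=tool();print(p,r.as_euler('xyz',degrees=True),s['wrist_force'],s['torque'],s['opening'],s['joint_pos'][5])
import pickle
d=vision.snapshot('wrist');pickle.dump(d,open('w5.pkl','wb'))
I=d['img'];cv2.imwrite('pics/w5.png',cv2.resize(I[90:270,160:400],None,fx=3,fy=3,interpolation=cv2.INTER_CUBIC))
```

```text
[0.48976339 0.10746069 0.15029547] [ 1.79915089e+02  9.30510158e-02 -4.23962299e+01] [-2.52793096 -1.75706185  1.89751533] [-0.368084    0.32517559  0.20941839] 0.020539481741083908 2.4756155811619034
```

View pics/w5.png

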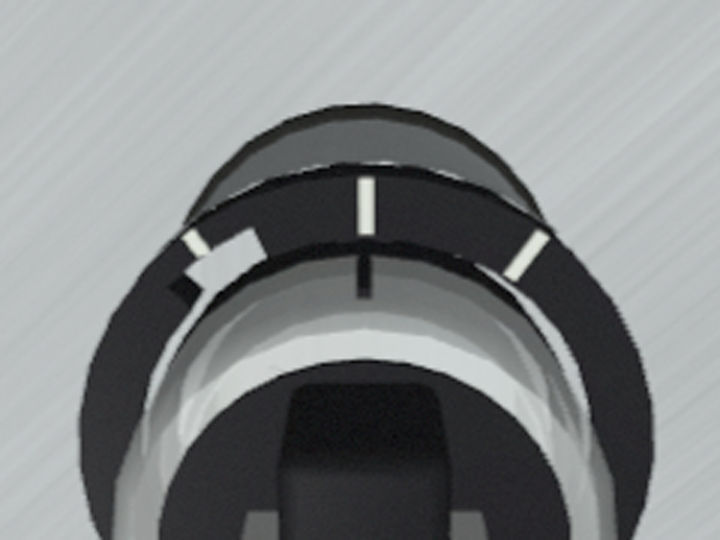

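The rib (364) stands over the pulse mark (366) with the lug under the flange. I'll hold briefly and check that it is stable.

Emit:
servo_tool([
  [[0,0,0],[0,0,0.0005]],
  [[0,0,0],[0,0,0.0005]],
  [[0,0,0],[0,0,0.0005]],
  [[0,0,0],[0,0,0.0005]],
  [[0,0,0],[0,0,0.0005]],
  [[0,0,0],[0,0,0.0005]],
  [[0,0,0],[0,0,0.0005]],
  [[0,0,0],[0,0,0.0005]],
  [[0,0,0],[0,0,0.0005]],
  [[0,0,0],[0,0,0.0005]],
])

```text
clock: 11.33
position: [0.4897, 0.1076, 0.1503]
tcp_rot: [3.14, 0.002, -0.74]
wrist_force: [-1.0, -4.0, 0.2]
opening: 0.0204
finger_force: 78.4
```

Run:
```python
from h import *
from plant import hand_in
s=monitor.observe();p,r=tool();e=r.as_euler('xyz',degrees=True);print(p,e,s['wrist_force'],s['torque'],s['opening'],s['finger_force'])
if -44<e[2]<-41 and s['finger_force']>60: print(hand_in())
```

```text
[0.48973552 0.10758078 0.15032868] [ 1.79925846e+02  1.04234640e-01 -4.24088356e+01] [-0.99794385 -3.99470618  0.20621022] [-0.92772921  0.20181848  0.13216041] 0.020408689799244012 78.41935515403748
the job is handed in; nothing more can be done
None
```

The lid is seated on the grinder, turned about 35° clockwise to the pulse mark and still held there by the gripper, short of the lock; I handed the job in at about 11.4 s on the robot's clock, and no verdict came back.

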